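# Put the stray parts back into the assortment tray

## Robot

A 7-joint arm with a two-finger parallel gripper is mounted at the origin on the work surface. World frame = base frame: x ahead of the robot, y to its left, z up, the work surface at z = 0. Lengths are in m, angles in rad, forces in N, time in s.
With the tool pointing down it reaches from about 0.425 to 0.825 m from the base axis. Payload 3.6 kg.
Tool frame: the origin (TCP) lies at the very end of the fingers, on their centre line; the grasp point (between the pads) lies 19 mm behind it; z points along the fingers, y is the line along which they close (so a half turn about z gives the same grasp; the last joint's range is limited). The gripper opens to 85 mm and grips with 20 to 120 N. Pads are 22 mm wide; open, the fingers measure 114 mm over their backs; the gripper's body (76 mm by 85 mm) begins 54 mm behind the grasp point. The pads swing forward as they close: fully open they stand 13 mm farther back than shut.
Start: joints at [1.129, 0.615, -0.013, 1.423, 0.008, 1.103, -0.04], TCP at [0.262, -0.595, 0.231] pointing down, gripper open.
Joint ranges: [-3.12, 3.12], [-0.3, 2.06], [-1.34, 1.32], [0.26, 2.42], [-1.36, 4.5], [0.01, 1.98], [-2.84, 2.84]. Speed limits (rad/s): [2.79, 2.79, 3.14, 3.14, 3.14, 3.14, 3.14].

## Interface

Orientations are given as a unit quaternion [x, y, z, w].
In Python, from station import arm, imaging, finish_job gives the robot as it stands. Calls block until the motion is done:
- arm.movep(position, orientation): joint-space move of the TCP to a pose.
- arm.line_to(position, velocity=0.15, ori=None): straight line of the TCP; ori=None keeps the orientation; velocity is the mean speed in m/s.
- arm.move_j(angles): joint-space move.
- arm.move_gripper(opening, effort=None): opening from 0.0 (shut) to 1.0 (fully open); effort is the grip in N (None keeps the last); returns when the fingers have stopped.
- arm.pause(seconds).
- arm.ik(position, orientation): joint angles nearest the present ones, or None.
- imaging.snapshot(name): name is "side" or "top" or "wrist"; returns the picture (480x640x3 uint8, blue, green, red); there is no depth.
- imaging.camera_info(name): a dict with "fx", "fy", "cx", "cy" (pixels), "R" (3x3) and "t" (3): a world point X has camera coordinates R X + t; the wrist camera has in their place "T_tool_cam" (4x4, takes a point from camera to tool coordinates, whose origin is the TCP and whose axes are the flange's). Camera axes: x right, y down, z forward; pixel columns grow to the right and rows downward; lengths in m; the calibration is good to about 2 mm. A picture is of the moment at which its call begins: read the wrist's pose just before it. camera_info takes no time and is no camera call.
A pose or a line that the arm cannot do raises arm.MotionError and nothing moves.
- finish_job(): hands the job in; it is judged then, once.
Trained networks look in the newest picture that a camera, given by its name, has taken for a name from the list of things; names that differ only in an ending like _2 or _b are one class to them, and where a whole thing is asked for, a point or a joint stands for the part that bears it (a point fixed in the world has none). Each returns a list of dicts, best first, with "confidence" (0 to 1); they miss things now and then, are a little off and sometimes report something else, mostly with a low value. They report only what shows in the picture. A call takes as long as a camera call.
- imaging.trace(camera, thing): "mask" (480x640 bool, what is visible of it) and "box" ([left, top, right, bottom] in pixels, round what is visible of it).
- imaging.mark_of(camera, thing): "point" ([column, row] in pixels: a listed point, or the origin of a listed thing).
Readings, each from a call of its own:
- arm.get_time(): time.
- arm.get_joint_positions(): joint angles.
- arm.get_dq(): joint speeds.
- arm.get_effort(): joint torques, N m.
- arm.get_tool_pos(): TCP position.
- arm.get_eef_rot(): TCP orientation.
- arm.get_ft_force(): force on the tool from outside, world axes, zero at the start.
- arm.get_wrist_torque(): the same for the moment, N m.
- arm.get_opening(): opening from 0.0 (shut) to 1.0 (fully open).
- arm.get_finger_force(): force on a finger pad.
Only numpy, scipy, OpenCV 4.12 (cv2) and the standard library are available. Lean on these libraries where they do the work, as an engineer would, in place of code of your own. Each camera call takes 0.05 s, during which the arm holds its last target. There are 200 camera calls.

## Task

Put the four stray parts on the bench (the slimmer can capacitor, the wide heat sink, the transformer and the ring choke) away in the blue assortment tray, each in the bin that already holds one just like it, standing upright on the bin's floor beside it. The fat capacitor and the narrow heat sink have no bin: leave them where they stand.

Things in the scene. Friction and masses are not known exactly. Their poses are not given: they have to be found in the camera images.
- capacitor: Screw-terminal electrolytic capacitor: black upright can 35 mm in diameter, 60 mm tall over the two small metal terminals on its top (the can itself is 53 mm tall). The slimmer of the two loose cans. Stands upright on the bench at the start, at any yaw; origin at the centre of its underside, z up
- heatsink: Aluminium comb-shaped heat sink with seven upright fins: 42 mm (x) x 25 mm (y) x 38 mm tall; back plate on the -y side, fin edges on the +y side. The wider of the two loose heat sinks. Stands upright on the bench at the start, at any yaw; origin at the centre of its underside, z up
- transformer: Small laminated iron transformer: steel core 42 mm (x) x 14 mm (y), 37 mm tall, with a yellow winding block through its middle, 26 mm (x) x 30 mm (y), from 7 to 29 mm height, on a black foot 36 x 30 x 5 mm. Stands upright on the bench at the start, at any yaw; origin at the centre of its underside, z up
- choke: Ring choke: copper-wound ring 36 mm in diameter and 12 mm thick (along y) standing on edge on a black foot 36 mm (x) x 22 mm (y) x 6 mm; 41 mm tall in all. Stands upright on the bench at the start, at any yaw; origin at the centre of its underside, z up
- fat_capacitor: Look-alike to be left: the same kind of black can but 50 mm in diameter, 60 mm tall. Stands upright on the bench at the start, at any yaw; origin at the centre of its underside, z up
- narrow_heatsink: Look-alike to be left: the same kind of aluminium comb but with only four fins, 22 mm (x) x 25 mm (y) x 38 mm tall. Stands upright on the bench at the start, at any yaw; origin at the centre of its underside, z up
- bin_capacitor: White open bin, fixed, 110 (x) x 80 (y) x 30 mm outside, walls and floor 2.5 mm, rim 33 mm above the bench; one of four, two by two in a blue tray 22 mm high. It already holds the 35 mm can capacitor, standing loose 30 mm to the -x side of centre, axis upright; its +x half is empty. Origin: centre of the bin's underside, 3 mm above the bench; x along its length
- bin_heatsink: White open bin, fixed, 110 (x) x 80 (y) x 30 mm outside, walls and floor 2.5 mm, rim 33 mm above the bench; one of four, two by two in a blue tray 22 mm high. It already holds the seven-fin heat sink, standing loose 30 mm to the -x side of centre, 42 mm width along x; its +x half is empty. Origin: centre of the bin's underside, 3 mm above the bench; x along its length
- bin_transformer: White open bin, fixed, 110 (x) x 80 (y) x 30 mm outside, walls and floor 2.5 mm, rim 33 mm above the bench; one of four, two by two in a blue tray 22 mm high. It already holds the laminated transformer, standing loose 30 mm to the -x side of centre, 42 mm core along x; its +x half is empty. Origin: centre of the bin's underside, 3 mm above the bench; x along its length
- bin_choke: White open bin, fixed, 110 (x) x 80 (y) x 30 mm outside, walls and floor 2.5 mm, rim 33 mm above the bench; one of four, two by two in a blue tray 22 mm high. It already holds the copper ring choke, standing loose 30 mm to the -x side of centre, ring in the x-z plane; its +x half is empty. Origin: centre of the bin's underside, 3 mm above the bench; x along its length

How it is judged:
By the outcome, as a careful person would: the job done as asked, in the order asked, and still so for the second after the job is handed in, with the robot touching nothing.
It also fails if it takes over 102 s, if anything falls off the work surface, if the arm or the gripper's body presses on something with over 40 N, if the wrist force passes 120 N, or if a joint passes its speed limit or range.

## Working session

There is one attempt and no reset: what is moved stays moved. The work goes in short steps, each a Python script; the robot and the scene stay as the last script left them, time stands still between calls to the robot, and variables do not carry over. Pictures are saved under pics/ and viewed, at most 14 in all, crops included, and the job is handed in when it is done.

```bash
mkdir -p pics; ls; python3 - <<'E'
from station import arm, imaging
import cv2, numpy as np
for c in ("top","side"):
    im=imaging.snapshot(c); cv2.imwrite(f"pics/{c}0.png",im)
    i=imaging.camera_info(c); print(c,i["fx"],i["cx"],i["cy"],np.round(-np.array(i["R"]).T@i["t"],3),np.round(i["R"],3).tolist())
    for t in "capacitor heatsink transformer choke fat_capacitor narrow_heatsink bin_capacitor bin_heatsink bin_transformer bin_choke".split():
        print(t,[(np.round(d["box"]).astype(int).tolist(),round(d["confidence"],2)) for d in imaging.trace(c,t)], [(np.round(d["point"],1).tolist(),round(d["confidence"],2)) for d in imaging.mark_of(c,t)])
print(np.round(imaging.camera_info("wrist")["T_tool_cam"],3).tolist(), arm.get_eef_rot(), arm.get_time())
E
```

```text
pics
station.py
top 494.85908202340676 313.71193054585694 234.1964172022464 [ 0.381 -0.     0.972] [[0.0, -0.999, 0.042], [-0.984, -0.008, -0.176], [0.176, -0.041, -0.984]]
capacitor [([322, 198, 347, 229], 0.59)] [([453.2, 224.1], 0.71), ([317.6, 284.4], 0.6)]
heatsink [([205, 186, 250, 245], 0.64), ([310, 270, 330, 296], 0.53)] []
transformer [([450, 268, 474, 287], 0.85)] [([456.6, 274.9], 0.59), ([184.3, 213.4], 0.46)]
choke [([378, 280, 399, 301], 0.47), ([160, 246, 206, 301], 0.44)] [([384.6, 286.5], 0.77)]
fat_capacitor [([320, 197, 349, 229], 0.93), ([158, 183, 205, 245], 0.32)] [([333.0, 215.2], 0.74)]
narrow_heatsink [([386, 204, 403, 220], 0.78)] [([393.4, 211.3], 0.75)]
bin_capacitor [([159, 247, 204, 305], 0.77)] [([183.8, 273.9], 0.63)]
bin_heatsink [([200, 246, 247, 303], 0.67), ([313, 271, 329, 292], 0.26)] [([225.1, 273.1], 0.92)]
bin_transformer [([159, 183, 205, 245], 0.82)] [([184.6, 215.4], 0.89)]
bin_choke [([206, 187, 249, 244], 0.85)] [([227.5, 215.8], 0.97), ([454.8, 276.3], 0.74)]
side 488.10053606533717 317.6221627878 239.46605233701086 [ 0.149 -0.472  0.57
[... 263 characters left out ...]
[334, 316, 352, 352], 0.56)] [([345.7, 337.2], 0.72)]
fat_capacitor [([354, 215, 385, 262], 0.97)] [([368.1, 246.9], 0.64)]
narrow_heatsink [([410, 265, 438, 295], 0.86)] [([422.3, 291.9], 0.94)]
bin_capacitor [([178, 160, 253, 205], 0.8)] [([215.9, 190.1], 0.8), ([483.7, 349.8], 0.57), ([341.6, 337.7], 0.2)]
bin_heatsink [([198, 175, 279, 232], 0.73)] []
bin_transformer [([228, 143, 296, 179], 0.64)] [([262.6, 170.3], 0.82)]
bin_choke [([253, 161, 326, 204], 0.97), ([178, 159, 249, 203], 0.23)] [([286.6, 191.6], 0.9)]
[[0.0, -0.944, -0.329, 0.086], [1.0, 0.0, 0.0, 0.0], [-0.0, -0.329, 0.944, -0.143], [0.0, 0.0, 0.0, 1.0]] [ 9.78568658e-01  2.05920805e-01 -3.59307887e-06 -5.77665320e-05] 2.1
```

```bash
python3 - <<'E'
import cv2, numpy as np
a=cv2.imread("pics/top0.png")[170:320,140:500]; a=cv2.resize(a,None,fx=2.2,fy=2.2,interpolation=3)
cv2.imwrite("pics/topc.png",a)
b=cv2.imread("pics/side0.png")[130:430,160:540]; cv2.imwrite("pics/sidec.png",cv2.resize(b,None,fx=2,fy=2,interpolation=3))
E
```

```text
(no output)
```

View pics/topc.png

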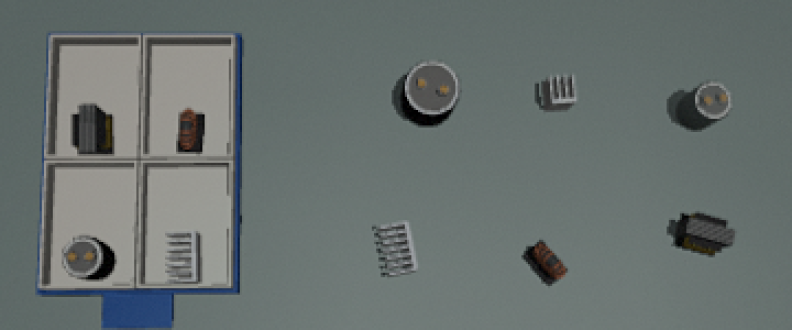

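View pics/sidec.png

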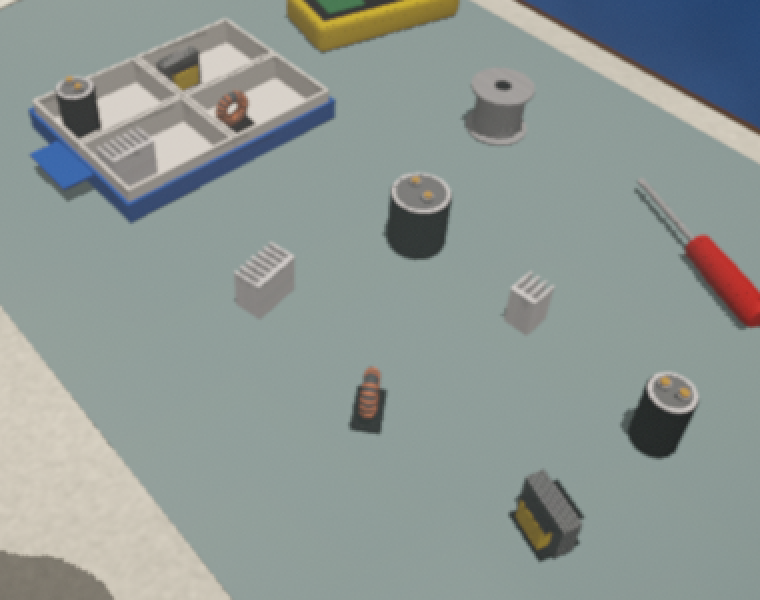

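Top view: tray on the left, image up = +x. Capacitor bin is lower left (184,274), heat sink lower right (225,273), transformer upper left (184,215) and choke upper right (227,216). The strays are the slim can (~(463,215) at its top), wide heat sink (~(319,283)), choke (~(388,289)) and transformer (~(459,276)). The fat can (334,212) and narrow sink (393,211) stay put.

```bash
cat > h.py <<'E'
from station import arm, imaging
import cv2, numpy as np
from scipy.spatial.transform import Rotation as Ro
from scipy.optimize import minimize
def q(yaw): return [np.cos(yaw/2),np.sin(yaw/2),0,0]      # tool x axis at yaw, pointing down; tool y at yaw-90deg
def cam(c):
    i=imaging.camera_info(c); K=np.array([[i["fx"],0,i["cx"]],[0,i["fy"],i["cy"]],[0,0,1]])
    if c=="wrist":
        T=np.eye(4); T[:3,:3]=Ro.from_quat(arm.get_eef_rot()).as_matrix(); T[:3,3]=arm.get_tool_pos()
        M=np.linalg.inv(T@np.array(i["T_tool_cam"])); return K,M[:3,:3],M[:3,3]
    return K,np.array(i["R"]),np.array(i["t"])
def ray(C,uv,z):
    K,R,t=C; o=-R.T@t; d=R.T@np.linalg.solve(K,[*uv,1]); return o+d*(z-o[2])/d[2]
def proj(C,P):
    K,R,t=C; p=(np.asarray(P)@R.T+t)@K.T; return p[:,:2]/p[:,2:]
def box(x,y,z0,z1): return np.array([[a*x/2,b*y/2,c] for a in(-1,1) for b in(-1,1) for c in(z0,z1)])
A=np.linspace(0,2*np.pi,24,endpoint=False)
def can(d,z1): return np.array([[d/2*np.cos(a),d/2*np.sin(a),z] for a in A for z in(0,z1)])
ring=np.array([[.018*np.cos(a),y,.023+.018*np.sin(a)] for a in A for y in(-.006,.006)])
S=dict(capacitor=[can(.035,.053)],heatsink=[box(.042,.025,0,.038)],
 transformer=[box(.042,.014,0,.037),box(.026,.030,.007,.029),box(.036,.030,0,.005)],
 choke=[ring,box(.036,.022,0,.006)])
def sil(C,name,p,z=0):
    m=np.zeros((480,640),np.uint8); c,s=np.cos(p[2]),np.sin(p[2])
    for P in S[name]:
        W=P@np.array([[c,s,0],[-s,c,0],[0,0,1]])+[p[0],p[1],z]
        cv2.fillConvexPoly(m,np.round(cv2.convexHull(proj(C,W).astype(np.float32))*16).astype(np.int32),1,cv2.LINE_8,4)
    return m>0
def fit(C,mask,name,p0,z=0):
    f=lambda v:1-(lambda a:(a&mask).sum()/max(1,(a|mask).sum()))(sil(C,name,v,z))
    best=None
    for y in ([0] if name=="capacitor" else np.arange(0,np.pi,np.pi/8)):
        p=[p0[0],p0[1],y]
        r=minimize(f,p,method="Nelder-Mead",options=dict(initial_simplex=np.array([p]*4)+np.vstack([[0]*3,np.diag([.01,.01,.25])]),xatol=2e-4,fatol=1e-4,maxiter=150))
        if best is None or r.fun<best.fun: best=r
    return best.x,1-best.fun
def snap(c,fn=None):
    C=cam(c); im=imaging.snapshot(c)
    if fn: cv2.imwrite("pics/"+fn,im)
    return C,im
E
python3 - <<'E'
from h import *
C=cam("top")
for n,uv in dict(capacitor=(453.2,224.1),heatsink=(319,283),transformer=(456.6,274.9),choke=(384.6,286.5),fat=(333,215.2),nar=(393.4,211.3)).items(): print(n,np.round(ray(C,uv,0),3))
B=dict(cap=(183.8,273.9),hs=(225.1,273.1),tr=(184.6,215.4),ch=(227.5,215.8))
for n,uv in B.items(): print(n,np.round(ray(C,uv,.003),3))
D=cam("side")
for n,uv in dict(heatsink=(291.4,278.8),transformer=(429.6,395),choke=(345.7,337.2),cap=(483.7,349.8),bcap=(215.9,190.1),btr=(262.6,170.3),bch=(286.6,191.6)).items(): print("side",n,np.round(ray(D,uv,0),3))
t=arm.get_time()
x,y=ray(C,(453.2,224.1),0)[:2]
arm.movep([x,y,.15],q(.415)); print(arm.get_time()-t)
C,im=snap("wrist","w1.png")
for d in imaging.trace("wrist","capacitor"): print(d["box"],d["confidence"],fit(C,d["mask"],"capacitor",(x,y)))
E
```

```text
capacitor [ 0.578 -0.324  0.   ]
heatsink [ 0.458 -0.051  0.   ]
transformer [ 0.475 -0.326  0.   ]
choke [ 0.452 -0.181  0.   ]
fat [ 0.595 -0.08   0.   ]
nar [ 0.604 -0.203  0.   ]
cap [0.475 0.212 0.003]
hs [0.477 0.132 0.003]
tr [0.591 0.215 0.003]
ch [0.591 0.131 0.003]
side heatsink [ 0.455 -0.052  0.   ]
side transformer [ 0.471 -0.324  0.   ]
side choke [ 0.447 -0.189  0.   ]
side cap [ 0.582 -0.327  0.   ]
side bcap [0.482 0.219 0.   ]
side btr [0.589 0.217 0.   ]
side bch [0.585 0.131 0.   ]
1.5667
```

View pics/w1.png

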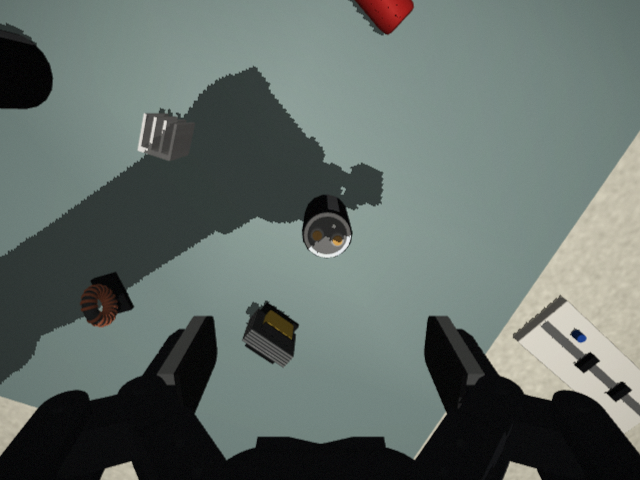

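The slim can stands at about (327,232) in the wrist view with its rim spanning columns 302–352. The transformer (271,333) and choke (105,300) are also visible. I'll survey the other parts and the tray from the wrist.

```bash
python3 - <<'E'
from h import *
C=cam("wrist"); print("cap by rim",np.round(ray(C,(327,231.5),.053),4))
imaging.snapshot("wrist")
print("cap mark",[(np.round(ray(C,d["point"],0),4),round(d["confidence"],2)) for d in imaging.mark_of("wrist","capacitor")])
for n,(x,y) in dict(transformer=(.473,-.325),choke=(.450,-.185),heatsink=(.456,-.052)).items():
    arm.movep([x,y,.15],q(.2)); C,im=snap("wrist",f"w_{n}.png")
    for d in imaging.trace("wrist",n):
        p,s=fit(C,d["mask"],n,(x,y)); print(n,np.round(d["box"]),round(d["confidence"],2),np.round(p,4),round(s,3))
    print([(np.round(ray(C,d["point"],0),4),round(d["confidence"],2)) for d in imaging.mark_of("wrist",n)])
arm.movep([.515,.172,.28],q(0)); C,im=snap("wrist","w_tray.png")
for n in ("bin_capacitor","bin_heatsink","bin_transformer","bin_choke"):
    print(n,[(np.round(d["point"],1),np.round(ray(C,d["point"],.003),4),round(d["confidence"],2)) for d in imaging.mark_of("wrist",n)])
print(arm.get_time())
L=[cv2.imread(f"pics/w_{n}.png") for n in ("transformer","choke","heatsink","tray")]
cv2.imwrite("pics/mont.png",cv2.resize(np.vstack([np.hstack(L[:2]),np.hstack(L[2:])]),(800,600),interpolation=cv2.INTER_AREA))
E
```

```text
cap by rim [ 0.5885 -0.3274  0.053 ]
cap mark [(array([ 0.5826, -0.3294,  0.    ]), 0.89)]
transformer [292. 197. 349. 259.] 0.81 [ 0.4723 -0.3263  1.321 ] 0.945
[(array([ 0.4759, -0.3261,  0.    ]), 0.88)]
choke [300. 207. 341. 261.] 0.94 [ 0.4469 -0.1867  0.6551] 0.899
[(array([ 0.4473, -0.1866,  0.    ]), 0.72)]
heatsink [303. 199. 341. 262.] 0.66 [ 0.4569 -0.054   0.2164] 0.941
[(array([ 0.4566, -0.0533,  0.    ]), 0.91)]
bin_capacitor [(array([283.4, 222.2]), array([0.4796, 0.2124, 0.003 ]), 0.67), (array([504.8, 236.9]), array([ 0.4603, -0.0521,  0.003 ]), 0.49)]
bin_heatsink []
bin_transformer [(array([279.2, 120.4]), array([0.5936, 0.2129, 0.003 ]), 0.82), (array([613.5, 245.2]), array([ 0.4493, -0.1853,  0.003 ]), 0.66)]
bin_choke [(array([358. , 125.6]), array([0.588 , 0.1278, 0.003 ]), 0.84)]
7.3167
```

View pics/mont.png

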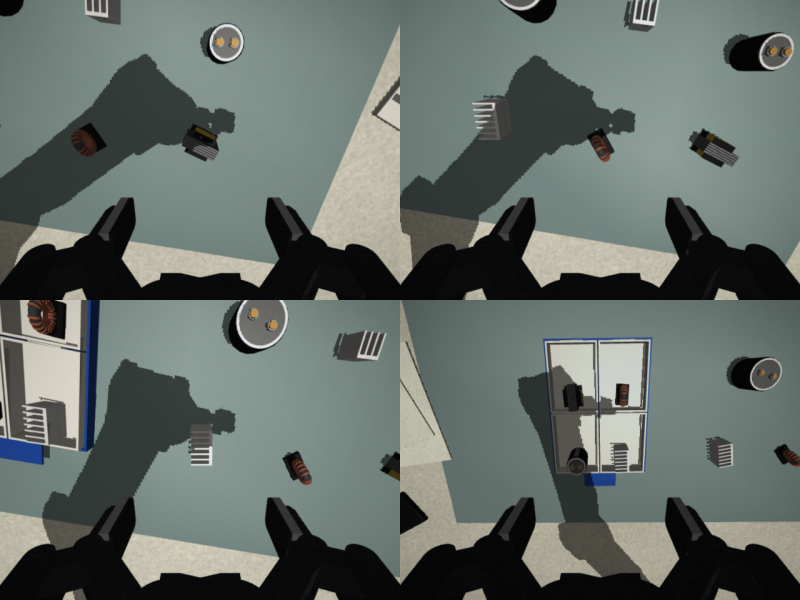

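The part fits agree with the picture and the top view: transformer, choke and heat sink yaws are right. Next, refine the tray centre (cross of the bins near (318,178)) and the can.

```bash
python3 - <<'E'
from h import *
C=cam("wrist"); np.savez("traycam.npz",K=C[0],R=C[1],t=C[2])
im=cv2.imread("pics/w_tray.png"); print("cross",ray(C,(318,178),.033))
cv2.imwrite("pics/trayc.png",cv2.resize(im[50:300,210:430],None,fx=2.4,fy=2.4,interpolation=cv2.INTER_CUBIC))
arm.movep([.57,-.328,.17],q(-.5)); C,im=snap("wrist","w_cap.png")
for d in imaging.trace("wrist","capacitor"): print(np.round(d["box"]),round(d["confidence"],2),fit(C,d["mask"],"capacitor",(.584,-.328)))
print([(np.round(ray(C,d["point"],0),4),round(d["confidence"],2)) for d in imaging.mark_of("wrist","capacitor")])
E
```

```text
cross [0.53671653 0.17254191 0.033     ]
[289. 182. 338. 241.] 0.69 (array([ 0.58582317, -0.32856342,  0.10781164]), np.float64(0.9585333915320821))
[(array([ 0.5849, -0.3294, -0.    ]), 0.77)]
```

View pics/trayc.png

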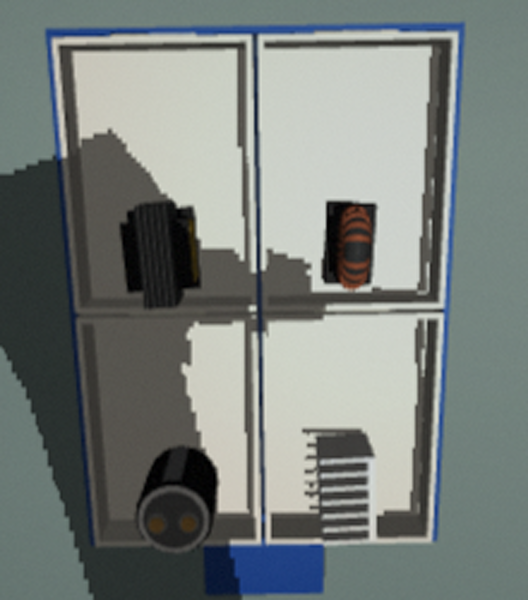

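```bash
cat >> h.py <<'E'
H=dict(capacitor=(.018,.035),heatsink=(.008,.025),transformer=(.004,.030),choke=(.011,.012))
def pick(n,x,y,yaw,f=40):
    yaw=(yaw+np.pi/2)%np.pi-np.pi/2; h,w=H[n]
    arm.move_gripper(1.0); arm.movep([x,y,.13],q(yaw)); arm.line_to([x,y,h],.12)
    arm.move_gripper(0.0,f); print(n,"opening mm",arm.get_opening()*85,"want",w*1e3,"force",arm.get_finger_force())
    arm.line_to([x,y,.16],.2); print("after lift",arm.get_opening()*85,arm.get_finger_force(),arm.get_time())
def place(n,x,y,yaw,slack=.006):
    h,w=H[n]; z=.0055+h+.001
    arm.movep([x,y,.16],q(yaw)); f0=arm.get_ft_force(); arm.line_to([x,y,z+.02],.15); arm.line_to([x,y,z],.04)
    print("contact",np.round(arm.get_ft_force()-f0,1)); arm.move_gripper((w+slack)/.085); arm.pause(.2)
    arm.line_to([x,y,.16],.15); print("placed",arm.get_time())
E
python3 - <<'E'
from h import *
N=np.load("traycam.npz"); C=(N["K"],N["R"],N["t"])
P=[ray(C,(210+a/2.4,50+b/2.4),.033)[:2] for a,b in((52,38),(461,33),(93,544),(434,541),(260,313))]
print(np.round(P,4).tolist(), np.round(np.mean(P[:4],0),4))
pick("capacitor",.5858,-.3286,0)
E
```

```text
[[0.6441, 0.2547], [0.6456, 0.0917], [0.4232, 0.253], [0.4243, 0.089], [0.5342, 0.1722]] [0.5343 0.1721]
capacitor opening mm 33.77887837435687 want 35.0 force 39.89976346492767
after lift 33.771318844054356 39.83698904514313 12.4917
```

```bash
cat >> h.py <<'E'
def slot(n):
    sx,sy=dict(capacitor=(-1,1),heatsink=(-1,-1),transformer=(1,1),choke=(1,-1))[n]; a=.009
    v=np.array([sx*.0558+.029,sy*.041]); c,s=np.cos(a),np.sin(a)
    return .5343+c*v[0]-s*v[1],.1721+s*v[0]+c*v[1],a
E
python3 - <<'E'
from h import *
place("capacitor",*slot("capacitor"))
pick("heatsink",.4569,-.054,.2164)
imaging.snapshot("top"); cv2.imwrite("pics/t1.png",cv2.resize(imaging.snapshot("top")[160:320,140:400],None,fx=3,fy=3,interpolation=2))
E
```

```text
contact [0.7 0.4 1. ]
placed 17.525
heatsink opening mm 24.03312204079621 want 25.0 force 39.31556671857834
after lift 24.041268658962807 39.225755631923676 21.75
```

View pics/t1.png

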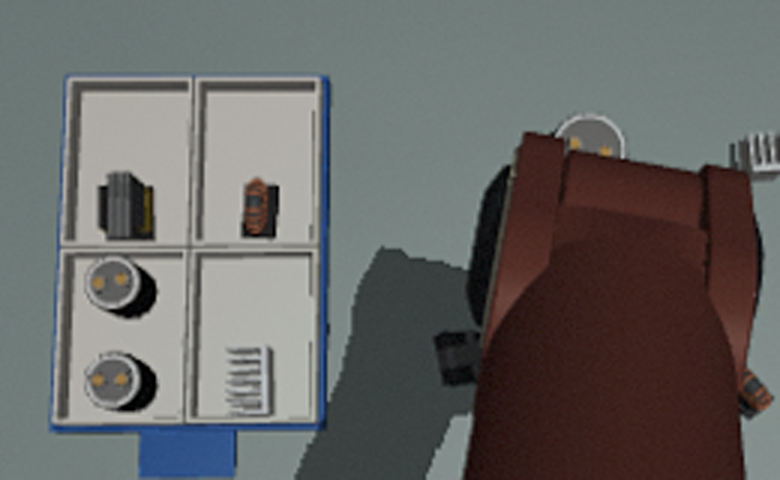

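The can stands upright in the capacitor bin, at (117,285) in the crop, with its twin at (117,380). The heat sink is gripped. Continuing.

```bash
python3 - <<'E'
from h import *
place("heatsink",*slot("heatsink"))
pick("transformer",.4723,-.3263,1.321)
C,im=snap("wrist","w_th.png")
imaging.snapshot("top"); a=imaging.snapshot("top")[160:320,140:400]
cv2.imwrite("pics/t2.png",np.vstack([cv2.resize(a,(480,296),interpolation=2),cv2.resize(im,(480,300))]))
E
```

```text
contact [ 0.8  0.8 -0.7]
placed 25.8333
transformer opening mm 29.34302730903232 want 30.0 force 41.15385762182996
after lift 29.585133770418153 40.539925389457494 30.775
```

View pics/t2.png

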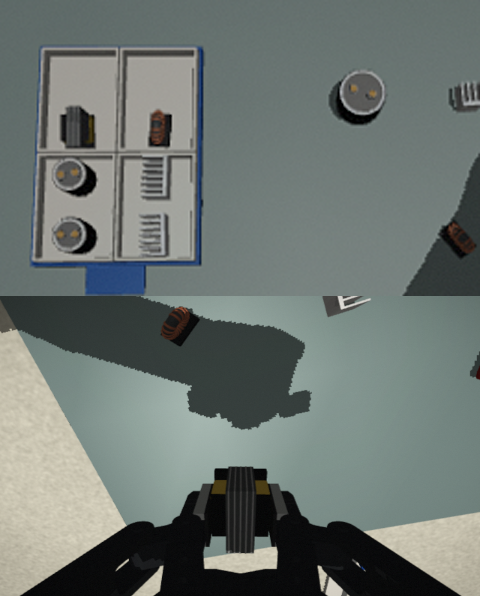

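The heat sink sits in its bin beside its twin, and the transformer hangs square in the pads. Continuing.

```bash
python3 - <<'E'
from h import *
place("transformer",*slot("transformer"))
pick("choke",.4469,-.1867,.6551)
place("choke",*slot("choke"))
arm.movep([.50,.172,.24],q(0)); C,im=snap("wrist","w_end.png")
arm.movep([.55,-.15,.25],q(0))
s=imaging.snapshot("side")[120:280,160:420]; 
cv2.imwrite("pics/end.png",np.hstack([im[40:340,200:440],cv2.resize(s,(488,300),interpolation=2)]))
print(arm.get_time())
E
```

```text
contact [0.5 0.2 0.1]
placed 36.2
choke opening mm 11.43406195165612 want 12.0 force 39.31767761707306
after lift 11.254636614124385 38.994020819664 41.0417
contact [0.7 0.3 0. ]
placed 45.5583
47.5417
```

View pics/end.png

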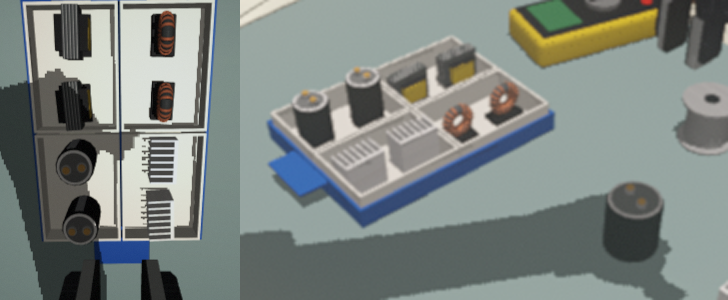

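All four parts look seated beside their twins. One zoom to confirm the heat sink sits flat.

```bash
python3 - <<'E'
from h import *
s=imaging.snapshot("side")[140:240,170:340]; w=cv2.imread("pics/w_end.png")[150:290,230:420]
cv2.imwrite("pics/z.png",np.hstack([cv2.resize(s,(450,300),interpolation=2),cv2.resize(w,(345,300),interpolation=2)]))
E
```

```text
(no output)
```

View pics/z.png

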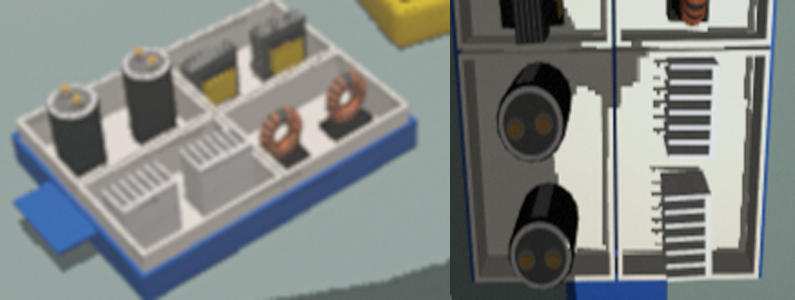

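The heat sink stands level with its twin, clear of the wall. Everything is upright and the robot is clear.

```bash
python3 -c "
from station import finish_job
print(finish_job())"
```

```text
the job is handed in; nothing more can be done
None
```

The slim capacitor, wide heat sink, transformer and ring choke are each standing upright in their own bin beside the matching part. I left the fat capacitor and narrow heat sink where they were, and handed the job in at about 48 s of the 102 s limit.

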